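# Refit the lift-off cover of the feeder control box and lock its quarter-turn fastener

### The job

Put the loose cover back on the open grey control box: lower it so that both hinge knuckles drop over the two pins at the back and it lies flat on the rim. Then turn the black wing fastener in line with its slot, push it in and give it a quarter turn clockwise, so that it stays down and locked when you let go. Do not disturb the screwdriver, the side cutters, the bottle or the swab jar.

Things in the scene. Friction and masses are not known exactly. Their poses are not given: they have to be found in the camera images.
- control_box: Open grey steel control box, 180 (x) x 164 (y) x 75 mm high, fixed on the green mat (z = 0). Origin: centre of its underside; z up; front (lamps, fastener receptacle) to its -x, two hinge pins behind its back wall (+x). The seated cover has the box's yaw; the underside of its plate lies on the rim, 75 mm above the origin.
- pin_left (a point): Middle of the free length of the box's left (+y) hinge pin: steel, 6 mm diameter, along the box's y; 107 mm behind and 57.5 mm left of the box's origin, axis 66.5 mm above it; held at its inner end by a 4 mm thick ear. Axes as the box's.
- pin_right (a point): The same of the right (-y) hinge pin, 57.5 mm right of the box's origin.
- slot (a point): Centre of the slot in the receptacle plate inside the box's front, at the plate's upper face: 65 mm in front of the box's origin, 13 mm below the rim. Slot 37 mm long along the box's y, 11 mm wide along x, plate 3 mm thick. Below it the cross bar turns only clockwise (from above), a quarter turn, to a stop. Axes as the box's.
- cover_handle (a point): Centre of the black handle bar on the loose grey cover (0.4 kg, plate 193 x 180 x 3 mm). Bar along the cover's y, 12 mm thick (x), 14 mm high, 73 mm free between its posts; centre 30 mm above the plate's underside. Axes are the cover's: x to its hinge side, z up. At first the cover stands level on the white band (z = -6 mm), this point 46 mm above it; seated, 105 mm above the box's origin.
- knuckle_left (a point): Point in the cover's left (+y) knuckle where the pin's axis lies when seated: 107 mm behind (+x), 57.5 mm left and 38.5 mm below the handle point. An 18 mm wide steel fork, open downward: slot 10 mm wide, prongs reach 7.5 mm below this point, mouth flared to 15 mm. On the pins the cover has play: 2 mm fore and aft, 3.5 mm sideways, either way. Axes as the cover's.
- knuckle_right (a point): The same of the right (-y) knuckle, 57.5 mm right of the handle point.
- wing (a point): Centre of the fastener's black wing, captive in the cover's front, 65 mm in front (-x) of the handle point, level with it when up: 38 mm long along its own y, 10 mm thick (x), 22 mm high, white line on top; a 24 mm round skirt below. The cross bar at the stud's foot is parallel to the wing: to enter the slot it lies along the box's y, between two white ticks; locked, along x, to the red dots.
- stud_push (a joint): How far the stud is pushed into the cover, m: 0 = up (held by a spring), 0.012 = the most. Out of line it stops at about 1.5 mm; the 26 mm long, 5 mm thick cross bar is through the slot plate and free to turn from 10 mm on. The spring takes 2 N at first, 7 N at full depth. Turned a quarter turn clockwise and released it stays at about 9 mm; not turned, it springs back up.
- stud_turn (a joint): Turn of wing and stud in the cover, rad, positive clockwise from above: 0 = in line with the slot, about 1.57 = locked; stops at -0.25 and 1.7. The slot takes it within about 0.2 of 0. It turns with 0.02 N m of friction and stays where it is left; from the unlocked start it is turned anticlockwise to 0.
- screwdriver: Bystander: flat screwdriver with orange handle, 188 mm long, lying on the mat right of the box; origin under its middle.
- side_cutters: Bystander: side cutters with orange handles, 128 mm long, lying on the mat right of the box; origin under its middle.
- alcohol_bottle: Bystander: white dispenser bottle with blue collar, 60 mm square, 138 mm high, standing on the white band beyond the cover; origin under its centre.
- swab_jar: Bystander: glass jar of swabs, 53 mm diameter, 81 mm high, standing on the white band beyond the cover; origin under its centre.

How it is judged:
By the outcome, as a careful person would: the job done as asked, in the order asked, and still so for the second after the job is handed in, with the robot touching nothing.
It also fails if it takes over 62 s, if anything falls off the work surface, if the arm or the gripper's body presses on something with over 40 N, if the wrist force passes 120 N, or if a joint passes its speed limit or range.

### The arm

A 6-joint arm with a two-finger parallel gripper is mounted at the origin on the work surface; the furniture and walls round the work are solid. World frame = base frame: x ahead of the robot, y to its left, z up, the work surface at z = 0. Lengths are in mm, angles in rad, forces in N, time in s.
With the tool pointing down it reaches from about 350 to 975 mm from the base axis. Payload 7.1 kg.
Tool frame: the origin (TCP) lies on the front face of the gripper's body, between the roots of the fingers; the fingertips stand 80 mm ahead of it and the grasp point (between the pads) lies 61 mm ahead of it (env.tips_ahead is the distance from the TCP to the fingertips, in mm); z points along the fingers, y is the direction in which the jaws open and shut (so a half turn about z gives the same grasp; the last joint's range is limited). The gripper opens to 88 mm and grips with 3 to 60 N. Pads are 20 mm wide; open, the fingers measure 115 mm over their backs; the gripper's body (75 mm by 178 mm) begins 61 mm behind the grasp point.
Start: joints at [-1.307, 0.423, 1.63, -0, 1.089, -0.019], TCP at [174.422, -600.152, 302.675] pointing down, gripper open.
Joint ranges: [-3, 3], [-0.9, 2.11], [0.09, 2.58], [-1.31, 4.45], [0.11, 2.69], [-2.54, 2.54]. Speed limits (rad/s): [2.39, 2.39, 3.01, 3.14, 3.14, 3.14].

### API

Orientations are given as a unit quaternion [x, y, z, w].
In Python, from station import env, set_gripper, viewer, workorder gives the robot as it stands. Calls block until the motion is done:
- env.reach(position, orientation): joint-space move of the TCP to a pose.
- env.move_l(position, rot=None, rate=150, f_stop=None): straight line of the TCP; rot=None keeps the orientation; rate is the mean speed in mm/s. With f_stop (N) it stops when the force on the tool has changed by that much, and returns True; else False.
- env.move_joints(angles): joint-space move.
- set_gripper(opening): finger opening in mm; the grip force is fixed at half the most; returns when the fingers have stopped.
- env.hold(seconds).
- env.ik(position, orientation): joint angles nearest the present ones, or None.
- env.read_state(): the state.
- viewer.camera(name): name is "scene" or "top" or "wrist"; returns the picture (420x560x3 uint8, blue, green, red); there is no depth.
- viewer.camera_params(name): a dict with "fx", "fy", "cx", "cy" (pixels), "pose" (4x4, takes a point from camera to world coordinates); the wrist camera has in their place "tool_from_camera" (4x4, takes a point from camera to tool coordinates, whose origin is the TCP and whose axes are the flange's). Camera axes: x right, y up, looking along -z (the intrinsics and any distortion apply to the point x, -y, -z); pixel columns grow to the right and rows downward; lengths in mm; the calibration is good to about 2 mm. A picture is of the moment at which its call begins: read the wrist's pose just before it. camera_params takes no time and is no camera call.
A pose or a line that the arm cannot do raises env.IKError and nothing moves.
- workorder.sign_off(): hands the job in, once; it reports no verdict.
The state is a dict: "time_s": time; "qpos": joint angles; "dq": joint speeds; "tau": joint torques, N m; "tool_pos": TCP position; "orientation": TCP orientation; "force": force on the tool from outside, world axes, zero at the start; "wrist_torque": the same for the moment, N m; "width": finger opening in mm.
Only numpy, scipy, OpenCV 4.12 (cv2) and the standard library are available. Lean on these libraries where they do the work, as an engineer would, in place of code of your own. Each camera call takes 0.05 s, during which the arm holds its last target.

## Working session

There is one attempt and no reset: what is moved stays moved. The work goes in short steps, each a Python script; the robot and the scene stay as the last script left them, time stands still between calls to the robot, and variables do not carry over. Pictures are saved under pics/ and viewed, and the job is handed in when it is done.

```bash
ls; mkdir -p pics
python3 - <<'E'
from station import env, set_gripper, viewer, workorder
import cv2,numpy as np
for n in ["scene","top","wrist"]:
    s=env.read_state(); im=viewer.camera(n); cv2.imwrite(f"pics/a_{n}.png",im)
    p=viewer.camera_params(n); print(n,{k:(np.round(v,4).tolist() if not isinstance(v,str) else v) for k,v in p.items()})
print(env.read_state())
E
```

```text
pics
scene {'fx': 517.4424, 'fy': 517.4424, 'cx': 296.225, 'cy': 211.0982, 'pose': [[-0.8295, 0.3051, -0.4677, -2.6243], [-0.5584, -0.4642, 0.6876, 820.5994], [-0.0073, 0.8315, 0.5554, 798.1572], [0.0, 0.0, 0.0, 1.0]]}
top {'fx': 478.5026, 'fy': 478.5026, 'cx': 289.1661, 'cy': 211.2642, 'pose': [[-0.0088, 0.9813, -0.1922, 327.7021], [-0.9999, -0.0076, 0.0066, -104.1851], [0.005, 0.1923, 0.9813, 1466.7289], [0.0, 0.0, 0.0, 1.0]]}
wrist {'fx': 331.563, 'fy': 331.563, 'cx': 279.4538, 'cy': 209.6795, 'tool_from_camera': [[0.0003, 0.9621, 0.2728, 75.4091], [1.0, -0.0004, 0.0002, 0.6692], [0.0003, 0.2728, -0.9621, -82.6585], [0.0, 0.0, 0.0, 1.0]]}
{'time_s': 0.15, 'qpos': array([-1.30702554e+00,  4.23699730e-01,  1.63053008e+00, -3.30684275e-05,
        1.08858014e+00, -1.89987829e-02]), 'dq': array([-0.00154302, -0.00197096, -0.00290188,  0.00091488, -0.00030542,
       -0.00011552]), 'tau': array([-6.94051978e-04, -5.44986176e+01, -2.73919702e+01,  6.44190121e-02,
        2.04826018e-02, -6.49537537e-05]), 'tool_pos': array([ 174.31367918, -599.83847457,  302.05256083]), 'orientation': array([ 9.90020545e-01,  1.40921789e-01, -8.88389324e-05, -6.02308900e-04]), 'force': array([-0.04626055, -0.69118849,  0.31477044]), 'wrist_torque': array([ 0.03744475, -0.00627808,  0.01365192]), 'width': 88.08174621885897}
```

View pics/a_scene.png

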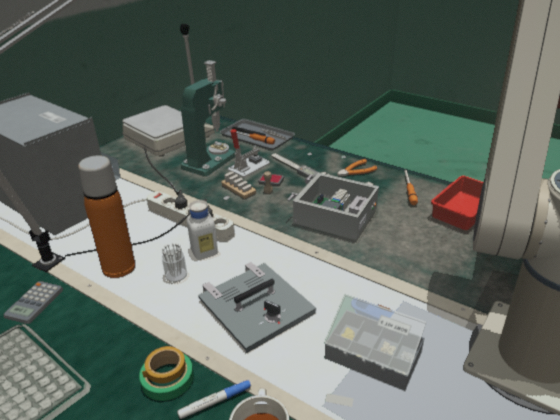

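View pics/a_top.png

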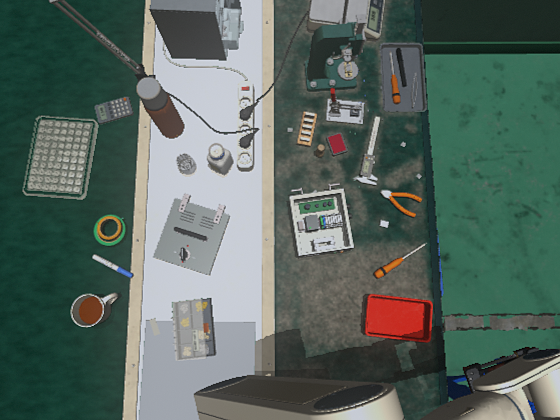

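View pics/a_wrist.png

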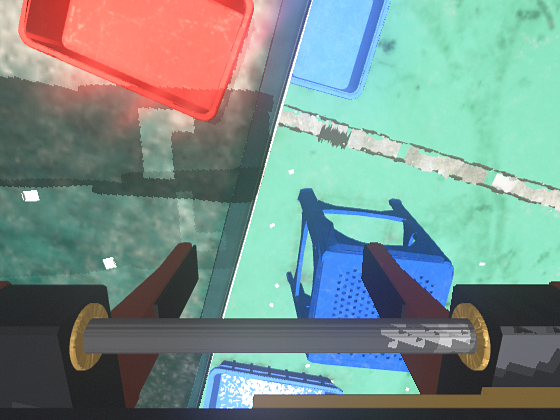

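The scene view shows the cover with its handle at about (253,290) and wing at (272,308), and the box at (337,205). The top view shows the handle at about (190,233), the wing at (184,253), the box at (322,220) and its pins near (302,190) and (337,185). Next I'll write helpers and get rough positions from the top view.

```bash
cat > h.py <<'E'
from station import env, set_gripper, viewer, workorder
import cv2,numpy as np
from scipy.spatial.transform import Rotation as R
def campose(name,st=None):
    p=viewer.camera_params(name); K=(p["fx"],p["fy"],p["cx"],p["cy"])
    if name=="wrist":
        T=np.eye(4);T[:3,:3]=R.from_quat(st["orientation"]).as_matrix();T[:3,3]=st["tool_pos"]
        return K,T@p["tool_from_camera"]
    return K,np.array(p["pose"])
def ray(K,T,u,v):
    d=np.array([(u-K[2])/K[0],-(v-K[3])/K[1],-1.]);d=T[:3,:3]@d
    return T[:3,3],d/np.linalg.norm(d)
def onplane(K,T,u,v,z):
    o,d=ray(K,T,u,v);return o+d*(z-o[2])/d[2]
def proj(K,T,P):
    c=T[:3,:3].T@(np.asarray(P,float)-T[:3,3]);return np.array([K[2]-K[0]*c[0]/c[2],K[3]+K[1]*c[1]/c[2]])
def tri(rays):
    A=np.zeros((3,3));b=np.zeros(3)
    for o,d in rays:
        M=np.eye(3)-np.outer(d,d);A+=M;b+=M@o
    x=np.linalg.solve(A,b)
    return x,[np.linalg.norm((np.eye(3)-np.outer(d,d))@(x-o)) for o,d in rays]
def quat(yaw): # tool down; tool y axis at angle yaw from world y ; tool x at yaw from world x
    return (R.from_euler('z',yaw)*R.from_quat([1,0,0,0])).as_quat()
def shot(name,fn):
    st=env.read_state();im=viewer.camera(name);cv2.imwrite(fn,im);np.savez(fn+".npz",q=st["orientation"],p=st["tool_pos"]);return st,im
def load(fn):
    z=np.load(fn+".npz");return {"orientation":z["q"],"tool_pos":z["p"]}
E
python3 - <<'E'
from h import *
K,T=campose("top")
for n,u,v,z in [("handle",190,233,40),("wing",184,253,40),("boxTL",290,193,75),("boxTR",342,187,75),("boxBR",353,250,75),("boxBL",297,256,75),("bottle",219,158,60),("jar",186,162,40),("press",335,60,100)]:
    print(n,onplane(K,T,u,v,z).round())
K,T=campose("scene")
for n,u,v,z in [("handle",253,290,40),("wing",272,308,40)]:
    print(n,onplane(K,T,u,v,z).round())
for x,y,yaw in [(400,190,.3),(400,190,0),(550,-150,0),(480,-190,0)]:
  for z in (150,350): print(env.ik([x,y,z],quat(yaw)), env.ik([x,y,z],quat(yaw+np.pi)))
im=cv2.imread("pics/a_top.png");cv2.imwrite("pics/b.png",cv2.resize(im[170:290,140:380],None,fx=3.3,fy=3.3,interpolation=cv2.INTER_CUBIC))
E
```

```text
handle [543. 185.  40.]
wing [483. 201.  40.]
boxTL [ 656. -117.   75.]
boxTR [ 673. -272.   75.]
boxBR [ 484. -299.   75.]
boxBL [ 467. -135.   75.]
bottle [771. 100.  60.]
jar [765. 204.  40.]
press [1073. -260.  100.]
handle [543. 186.  40.]
wing [477. 208.  40.]
[ 4.16572595e-01  4.29444569e-01  2.11578348e+00 -4.44089210e-16
  5.96364606e-01  1.68736892e+00] [ 4.16572595e-01  4.29444569e-01  2.11578348e+00 -4.44089210e-16
  5.96364606e-01 -1.45422373e+00]
[ 4.16572595e-01  8.73723678e-02  1.96608742e+00 -4.44089210e-16
  1.08813287e+00  1.68736892e+00] [ 4.16572595e-01  8.73723678e-02  1.96608742e+00 -4.44089210e-16
  1.08813287e+00 -1.45422373e+00]
[ 4.16572595e-01  4.29444569e-01  2.11578348e+00 -4.44089210e-16
  5.96364606e-01  1.98736892e+00] [ 4.16572595e-01  4.29444569e-01  2.11578348e+00 -4.44089210e-16
  5.96364606e-01 -1.15422373e+00]
[ 4.16572595e-01  8.73723678e-02  1.96608742e+00 -4.44089210e-16
  1.08813287e+00  1.98736892e+00] [ 4.16572595e-01  8.73723678e-02  1.96608742e+00 -4.44089210e-16
  1.08813287e+00 -1.15422373e+00]
[-2.87127546e-01  5.60397303e-01  1.83892205e+00 -4.44089210e-16
  7.42273302e-01  1.28366878e+00] [-2.87127546e-01  5.60397303e-01  1.83892205e+00 -4.44089210e-16
  7.42273302e-01 -1.85792387e+00]
[-2.87127546e-01  2.90513420e-01  1.70948715e+00 -4.44089210e-16
  1.14159208e+00  1.28366878e+00] [-2.87127546e-01  2.90513420e-01  1.70948715e+00 -4.44089210e-16
  1.14159208e+00 -1.85792387e+00]
[-3.99962768e-01  5.03616324e-01  1.95865840e+00 -4.44089210e-16
  6.79317934e-01  1.17083356e+00] [-3.99962768e-01  5.03616324e-01  1.95865840e+00 -4.44089210e-16
  6.79317934e-01 -1.97075909e+00]
[-3.99962768e-01  2.06453013e-01  1.82230424e+00 -4.44089210e-16
  1.11283540e+00  1.17083356e+00] [-3.99962768e-01  2.06453013e-01  1.82230424e+00 -4.44089210e-16
  1.11283540e+00 -1.97075909e+00]
```

View pics/b.png

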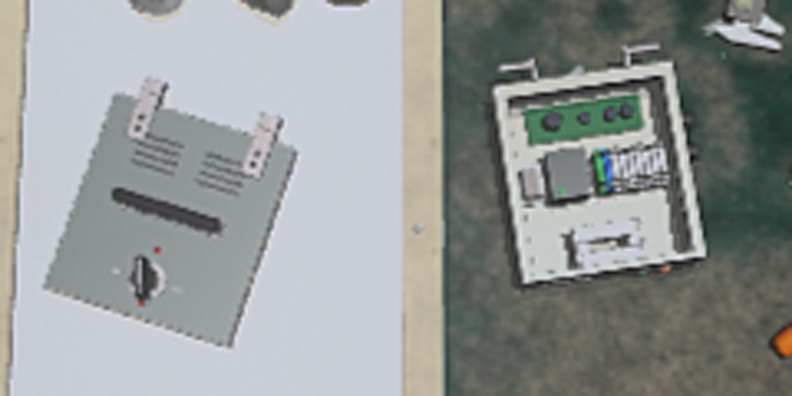

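The enlarged top view shows the cover turned about -0.27 rad, knuckles at its far end, with the wing out of line. The box is turned about +0.1 rad, with its pins at the far end and the slot plate at the near end. Next I'll take two wrist views over the box and two over the cover.

Run:
```python
from h import *
def go(c,yaw,dx,dz,fn):
    t=np.array([np.cos(yaw),np.sin(yaw)]); x=-np.array([np.cos(yaw+np.pi/2),np.sin(yaw+np.pi/2)])
    p=np.array(c)-35*t+dx*x
    env.reach([p[0],p[1],dz],quat(yaw)); env.hold(0.2)
    shot("wrist",fn); s=env.read_state(); print(fn,s["time_s"],s["tool_pos"].round(1),s["qpos"].round(2))
go((570,-206),1.67,-40,280,"pics/box1.png")
go((570,-206),1.67,70,280,"pics/box2.png")
go((543,188),1.30,60,240,"pics/cov1.png")
go((543,188),1.30,-50,240,"pics/cov2.png")
```

```text
pics/box1.png 2.2333 [ 533.4 -245.4  280. ] [-0.45  0.4   1.73 -0.    1.01 -0.55]
pics/box2.png 3.0 [ 642.2 -234.2  280.2] [-0.37  0.53  1.51 -0.    1.1  -0.47]
pics/cov1.png 4.6583 [591.7 137.4 240. ] [ 0.21  0.47  1.71 -0.    0.95  0.48]
pics/cov2.png 5.425 [486.5 167.5 240.1] [ 0.31  0.35  1.92 -0.    0.87  0.58]
```

View pics/box1.png

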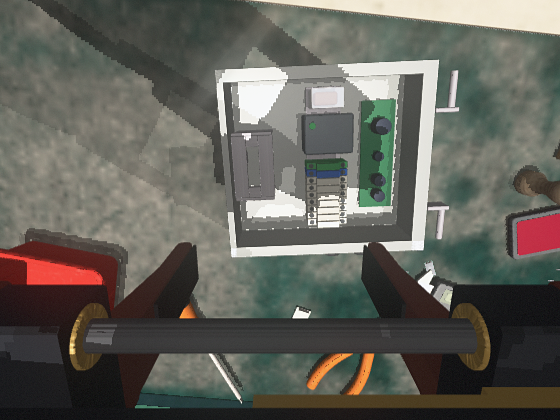

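View pics/box2.png

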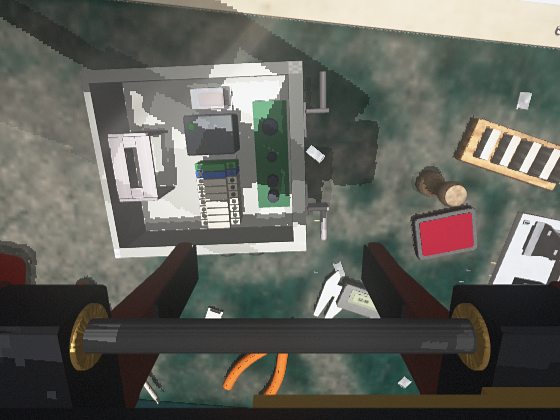

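View pics/cov1.png

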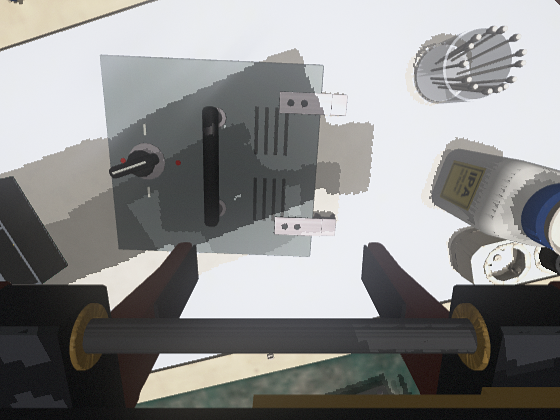

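View pics/cov2.png

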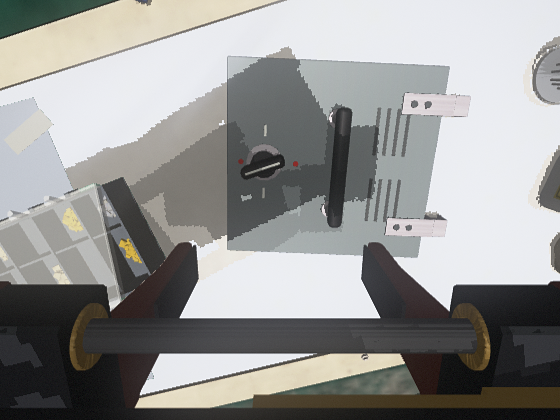

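box1 and box2 show the whole rim, both pins (about (453,90)/(438,222) and (323,90)/(323,222)) and the slot plate. cov1 and cov2 show the plate, handle bar, wing and knuckles. I'll enlarge them to pick pixels precisely.

Run:
```python
import cv2
def c(fn,x0,y0,x1,y1,f,o):
    im=cv2.imread(fn)[y0:y1,x0:x1];im=cv2.resize(im,None,fx=f,fy=f,interpolation=cv2.INTER_CUBIC)
    for x in range((x0+9)//10*10,x1,10):
        cv2.line(im,(int((x-x0+.5)*f),0),(int((x-x0+.5)*f),6 if x%50 else 16),(0,0,255),1)
        if x%50==0: cv2.putText(im,str(x),(int((x-x0)*f)+3,14),0,.4,(0,0,255),1)
    for y in range((y0+9)//10*10,y1,10):
        cv2.line(im,(0,int((y-y0+.5)*f)),(6 if y%50 else 16,int((y-y0+.5)*f)),(0,0,255),1)
        if y%50==0: cv2.putText(im,str(y),(18,int((y-y0)*f)+3),0,.4,(0,0,255),1)
    cv2.imwrite(o,im); print(o,im.shape)
c("pics/box1.png",210,50,475,265,2.7,"pics/z1.png")
c("pics/box2.png",80,50,345,265,2.7,"pics/z2.png")
```

```text
pics/z1.png (580, 716, 3)
pics/z2.png (580, 716, 3)
```

View pics/z1.png

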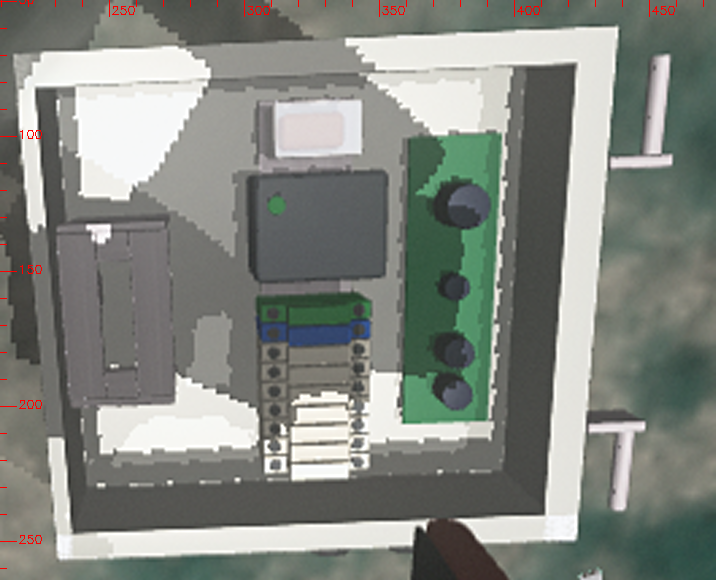

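View pics/z2.png

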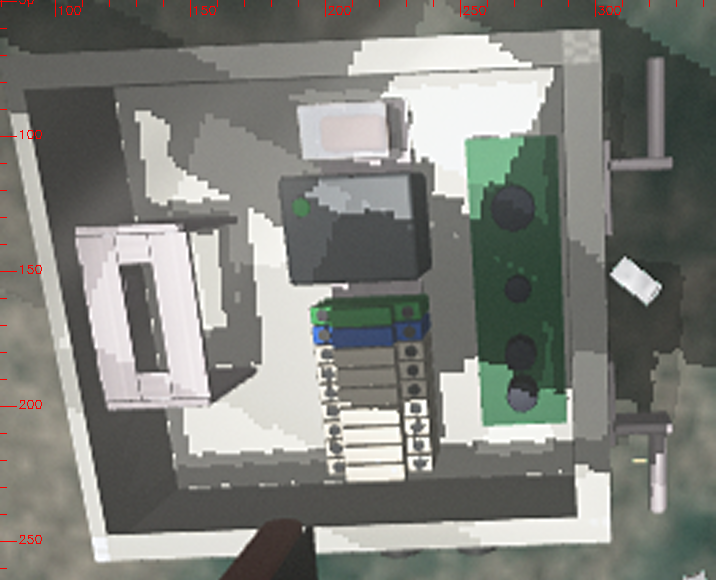

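```bash
cat > box.py <<'E'
from h import *
K1,T1=campose("wrist",load("pics/box1.png"));K2,T2=campose("wrist",load("pics/box2.png"))
f=2.7
def m(a,x0,y0):return x0+(a[0]+.5)/f-.5,y0+(a[1]+.5)/f-.5
P={}
for n,a,b in [("pinL",(657,105),(655.5,108)),("pinR",(622,470),(656.5,471)),("TR",(618,27),(601,30)),("BR",(577,543),(610,541)),("BL",(59,557),(97,560)),("TL",(14,54),(8,62)),("slot",(119,304),(144,318))]:
    ra=ray(K1,T1,*m(a,210,50));rb=ray(K2,T2,*m(b,80,50))
    x,e=tri([ra,rb]);P[n]=x
    z={'p':66.5,'s':62}.get(n[0],75)
    print(n,x.round(1),np.round(e,1),"plane",z,onplane(K1,T1,*m(a,210,50),z)[:2].round(1),onplane(K2,T2,*m(b,80,50),z)[:2].round(1))
# fit with avg plane pts
M={"pinL":(107,57.5),"pinR":(107,-57.5),"TR":(90,82),"BR":(90,-82),"BL":(-90,-82),"slot":(-65,0)}
def fit(M,P):
    A=[];B=[]
    for k,(x,y) in M.items():
        A+=[[x,-y,1,0],[y,x,0,1]];B+=list(P[k][:2])
    s=np.linalg.lstsq(np.array(A),np.array(B),rcond=None)[0]
    r=(np.array(A)@s-B).reshape(-1,2)
    print("yaw",np.arctan2(s[1],s[0]),"scale",np.hypot(s[0],s[1]),"origin",s[2:],dict(zip(M,r.round(1).tolist())))
    return s
if __name__=="__main__":
    fit(M,P); fit({k:M[k] for k in("TR","BR","BL","pinL","pinR")},P)
    d=P["pinL"]-P["pinR"];print("pin mid",(P["pinL"]+P["pinR"])/2,"len",np.linalg.norm(d),"yaw",np.arctan2(-d[0],d[1]))
E
python3 box.py
python3 - <<'E'
import cv2
def c(fn,x0,y0,x1,y1,f,o):
    im=cv2.imread(fn)[y0:y1,x0:x1];im=cv2.resize(im,None,fx=f,fy=f,interpolation=cv2.INTER_CUBIC)
    cv2.imwrite(o,im); print(o,im.shape)
c("pics/cov1.png",95,45,360,260,2.7,"pics/z3.png")
c("pics/cov2.png",215,45,480,260,2.7,"pics/z4.png")
E
```

```text
pinL [ 669.3 -135.5   68.6] [0.1 0.1] plane 66.5 [ 670.3 -135.2] [ 669.5 -135.4]
pinR [ 685.4 -252.8   69.3] [0.2 0.2] plane 66.5 [ 687.  -253.8] [ 685.8 -253.5]
TR [ 649.6 -116.    74.7] [0. 0.] plane 75 [ 649.5 -116. ] [ 649.6 -116.1]
BR [ 671.6 -277.5   77.3] [0.7 0.7] plane 75 [ 673.  -279.1] [ 671.8 -277.7]
BL [ 494.6 -302.4   74.4] [0.2 0.2] plane 75 [ 494.7 -301.9] [ 494.9 -302.4]
TL [ 470.8 -141.2   69.3] [0.8 0.8] plane 75 [ 471.8 -141. ] [ 474.2 -142.3]
slot [ 508.3 -215.7   64.3] [2. 2.] plane 62 [ 507.9 -214. ] [ 507.5 -218.1]
yaw 0.13487834832997272 scale 0.9975581031787184 origin [ 571.91752375 -208.48651554] {'pinL': [0.7, -1.8], 'pinR': [0.0, 1.9], 'TR': [0.3, 0.6], 'BR': [0.3, 0.1], 'BL': [-0.7, 0.8], 'slot': [-0.6, -1.5]}
yaw 0.138435336090228 scale 0.9990337576330948 origin [ 571.67321332 -209.00061305] {'TR': [-0.2, 0.5], 'BR': [0.4, -0.2], 'BL': [-0.7, -0.1], 'pinL': [0.3, -1.9], 'pinR': [0.1, 1.7]}
pin mid [ 677.33355008 -194.16589506   68.96405384] len 118.46555196646726 yaw 0.13629266350919156
pics/z3.png (580, 716, 3)
pics/z4.png (580, 716, 3)
```

View pics/z3.png

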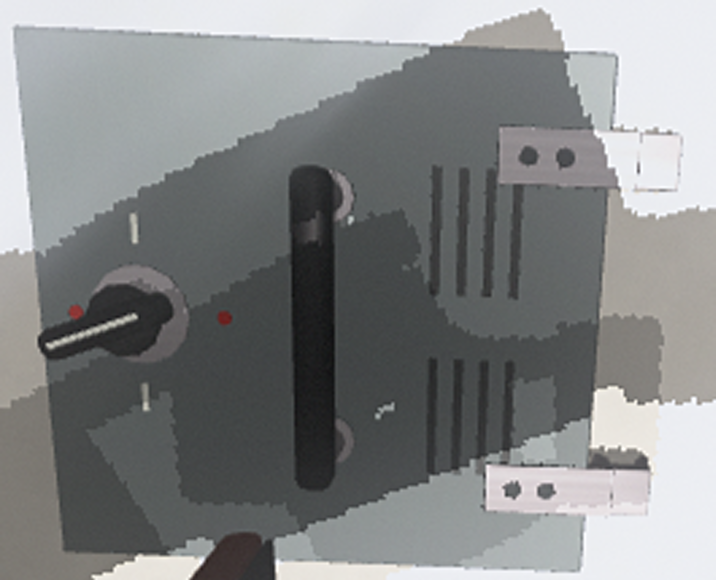

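View pics/z4.png

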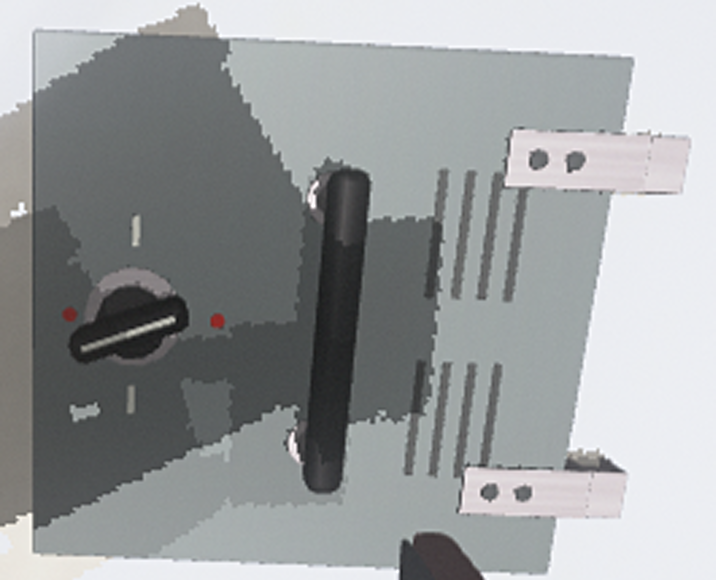

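```bash
cat > cov.py <<'E'
from h import *
K1,T1=campose("wrist",load("pics/cov1.png"));K2,T2=campose("wrist",load("pics/cov2.png"))
f=2.7
def m(a,x0,y0):return x0+(a[0]+.5)/f-.5,y0+(a[1]+.5)/f-.5
P={}
for n,a,b in [("TL",(14,27),(34,31)),("TR",(617,55),(633,58)),("BR",(582,572),(549,574)),("BL",(64,551),(34,552)),("hT",(312,167),(349,169)),("hB",(315,490),(322,492)),
 ("wF",(48,346),(80,350)),("wB",(137,317),(175,319)),("kLa",(681,134),(690,137)),("kLb",(679,191),(684,193)),("kRa",(650,465),(628,470)),("kRb",(649,515),(622,517)),("dotF",(75,312),(69,314)),("dotB",(225,318),(217,321)),("tickL",(135,228),(136,230)),("tickR",(145,397),(130,399))]:
    x,e=tri([ray(K1,T1,*m(a,95,45)),ray(K2,T2,*m(b,215,45))]);P[n]=x
    print(n,x.round(1),np.round(e,1))
yw=lambda d:np.arctan2(-d[0],d[1])
print("handle",(P["hT"]+P["hB"])/2,"yaw",yw(P["hT"]-P["hB"]),"plate yaw",yw(P["TL"]-P["BL"]),yw(P["TR"]-P["BR"]),[np.arctan2(*(d[1::-1])) for d in (P["TR"]-P["TL"],P["BR"]-P["BL"],P["dotB"]-P["dotF"])], "k yaw",yw(P["kLa"]-P["kRa"]),yw(P["kLb"]-P["kRb"]))
print("k mid",sum(P[k] for k in("kLa","kLb","kRa","kRb"))/4)
print("plate centre",sum(P[k] for k in("TL","TR","BL","BR"))/4)
print("stud base",sum(P[k] for k in("dotF","dotB","tickL","tickR"))/4)
w=P["wB"]-P["wF"];print("wing dir",np.arctan2(w[1],w[0]),"mid",(P["wB"]+P["wF"])/2)
E
python3 cov.py
```

```text
TL [477.9 298.6  12.6] [0.1 0.1]
TR [660.6 239.4  12.8] [0.1 0.1]
BR [606.   68.7  13.5] [0. 0.]
BL [422.8 128.7  13.3] [0.2 0.2]
hT [560.3 231.1  39.4] [0.2 0.2]
hB [529.  134.1  42.9] [0.1 0.1]
wF [467.2 202.   50. ] [0.2 0.2]
wB [497.9 203.3  52.2] [0.2 0.2]
kLa [675.  210.4  13.6] [0.1 0.1]
kLb [670.3 193.3  14.8] [0.2 0.2]
kRa [639.7 102.6  14.6] [0.5 0.5]
kRb [635.2  84.4  14.2] [0.1 0.1]
dotF [461.9 209.7  14.2] [0.1 0.1]
dotB [510.4 193.8  13.2] [0. 0.]
tickL [491.9 230.5  13.3] [0.1 0.1]
tickR [473.7 175.3  13.6] [0.1 0.1]
handle [544.69623261 182.63064499  41.10676438] yaw -0.3120476006756177 plate yaw -0.31351754582659946 -0.3093154402341968 [np.float64(-0.3135816751171098), np.float64(-0.3166356835071769), np.float64(-0.3183425161360445)] k yaw -0.31642176263511684 -0.3119085934045121
k mid [655.06430828 147.6543086   14.29861261]
plate centre [541.82625704 183.84275853  13.05041264]
stud base [484.48033751 202.31725459  13.57181621]
wing dir 0.04314771242546715 mid [482.55635563 202.63051868  51.10269935]
```

The cover measures handle (545, 182.5, 40), yaw -0.3135, and plate top at z = 13. The wing is turned about +1.21 rad. The box is at (572, -208.8), yaw 0.137, rim at 75. These heights agree with the text. Now I'll grasp and lift.

Run:
```python
from h import *
q=quat(-0.3135+np.pi/2)
set_gripper(40)
env.reach([545,182.5,150],q)
env.move_l([545,182.5,101],rate=100)
set_gripper(0); s=env.read_state();print(s["width"],s["force"].round(1),s["time_s"])
env.move_l([545,182.5,125],rate=80)
shot("wrist","pics/g1.png")
s=env.read_state();print(s["width"],s["force"].round(1),s["wrist_torque"].round(2),s["time_s"])
shot("scene","pics/g1s.png")
```

```text
11.800717593091035 [-2.9  0.6  5.6] 8.0083
11.872461409622995 [-0.2  0.2 -5.4] [-0.05 -0.05 -0.03] 8.5083
```

View pics/g1.png

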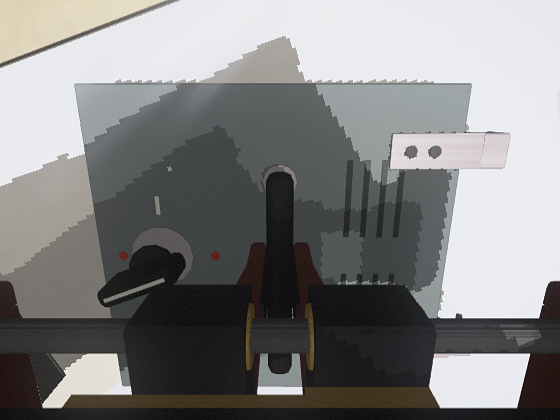

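View pics/g1s.png

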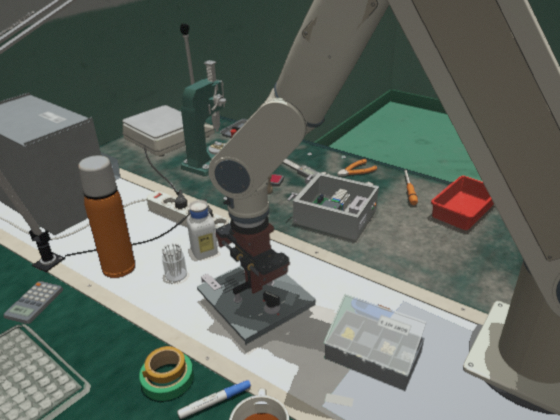

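The bar is held square, with the plate edge level in the picture (row 84) and the left knuckle at about (450,150). The width of 11.9 mm and the 5.5 N load fit. Next I'll carry the cover over the box and look from just above the pins.

Run:
```python
from h import *
st=load("pics/g1.png");K,T=campose("wrist",st)
Rt=R.from_quat(st["orientation"]).as_matrix()
for n,u,v in [("TL",75,84),("TR",471,84),("kLa",510,133),("kLb",504,168),("dotF",123,256),("dotB",215,256),("tickL",157,205)]:
    x=onplane(K,T,u,v,st["tool_pos"][2]-61-27); print(n,(Rt.T@(x-st["tool_pos"])).round(1))
q=quat(0.137+np.pi/2)
env.move_l([545,182.5,250],rate=200)
env.move_l([572,-208.8,250],rot=q,rate=260)
env.move_l([572,-208.8,190],rate=150)
env.hold(0.2)
shot("wrist","pics/h1.png");shot("scene","pics/h1s.png");shot("top","pics/h1t.png")
s=env.read_state();print(s["tool_pos"],s["width"],s["force"].round(1),s["time_s"])
im=cv2.imread("pics/h1s.png");cv2.imwrite("pics/h1sz.png",cv2.resize(im[140:270,250:430],None,fx=4.4,fy=4.4,interpolation=cv2.INTER_CUBIC))
```

```text
TL [ 89.3 -97.9  88. ]
TR [89.4 93.5 88.1]
kLa [ 66.3 116.8  88.2]
kLb [ 48.6 117.   88.1]
dotF [ -0.5 -86.2  87.9]
dotB [ -0.6 -35.   88. ]
tickL [ 28.8 -64.4  88. ]
[ 572.30402813 -208.92889126  190.75496187] 11.811950465990245 [ 1.3  0.2 -5.1] 11.8917
```

View pics/h1.png

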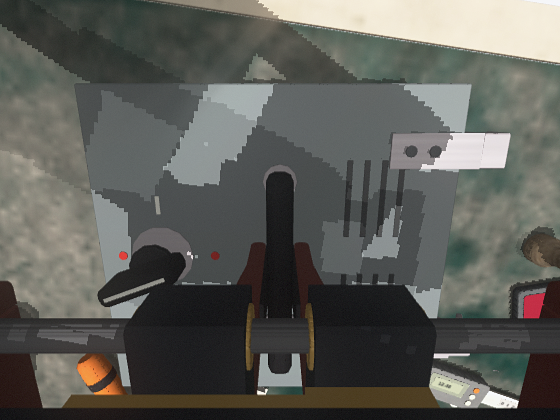

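View pics/h1sz.png

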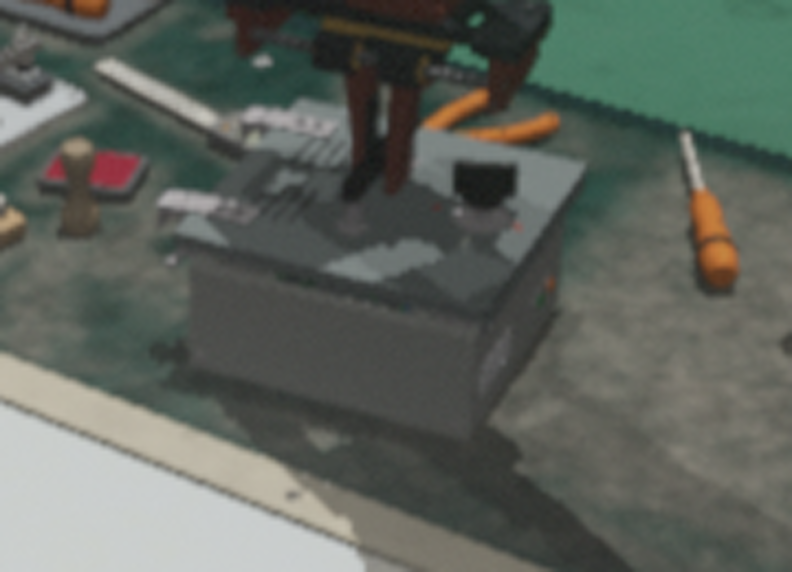

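View pics/h1t.png

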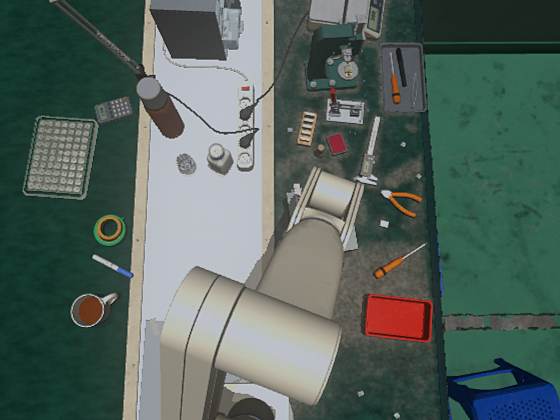

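The hover view shows the cover level and square over the box, with no slip (same pixels as before: knuckle (450,150), plate edge on row 84). I'll lower it slowly with a force stop. Contact is expected near TCP z = 166.

Run:
```python
from h import *
env.move_l([571.6,-208.9,178],rate=60)
r=env.move_l([571.6,-208.9,161],rate=20,f_stop=8)
s=env.read_state();print(r,s["tool_pos"].round(1),s["width"],s["force"].round(1),s["wrist_torque"].round(2),s["time_s"])
shot("scene","pics/i1s.png");shot("wrist","pics/i1.png")
im=cv2.imread("pics/i1s.png");cv2.imwrite("pics/i1sz.png",cv2.resize(im[140:270,250:430],None,fx=4.4,fy=4.4,interpolation=cv2.INTER_CUBIC))
```

```text
True [ 571.6 -208.9  166.1] 11.878811973684686 [-0.1 -1.2  5.5] [ 0.01 -0.02  0.04] 12.8583
```

View pics/i1sz.png

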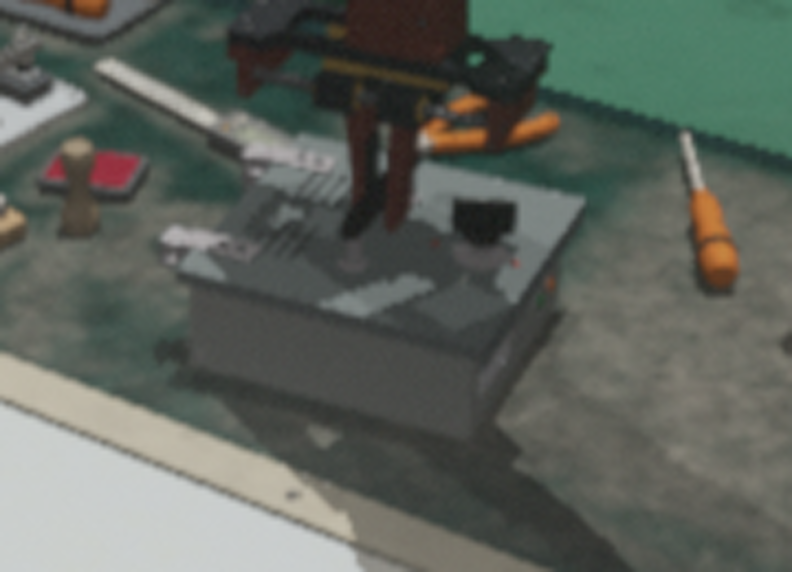

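View pics/i1.png

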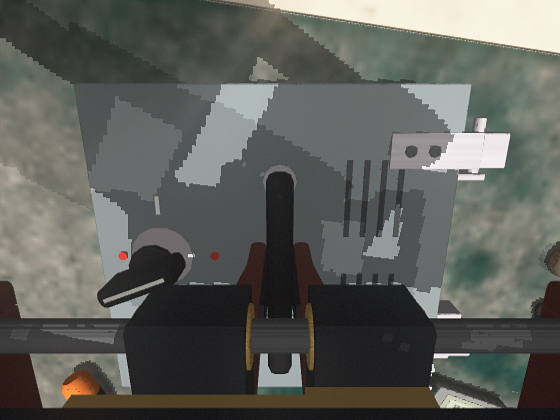

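Contact came at TCP z = 166.1, which is the seated height. The wrist view shows the left pin through its knuckle: tip at (480,124), ear at (471,178). Next I'll release, back off and check the cover and wing.

Run:
```python
from h import *
set_gripper(34)
env.move_l([571.6,-208.9,215],rate=120)
yaw=1.708
t=np.array([np.cos(yaw),np.sin(yaw)])
for i,(dx) in enumerate((-50,40)):
    p=np.array([560,-210])-35*t+np.array([dx,dx*.137])
    env.reach([p[0],p[1],270],quat(yaw)); env.hold(.2); shot("wrist",f"pics/j{i}.png")
    im=cv2.imread(f"pics/j{i}.png")
    x0=[230,120][i]
    cv2.imwrite(f"pics/jz{i}.png",cv2.resize(im[45:260,x0-30:x0+235],None,fx=2.7,fy=2.7,interpolation=cv2.INTER_CUBIC))
print(env.read_state()["time_s"])
```

```text
15.4833
```

View pics/jz0.png

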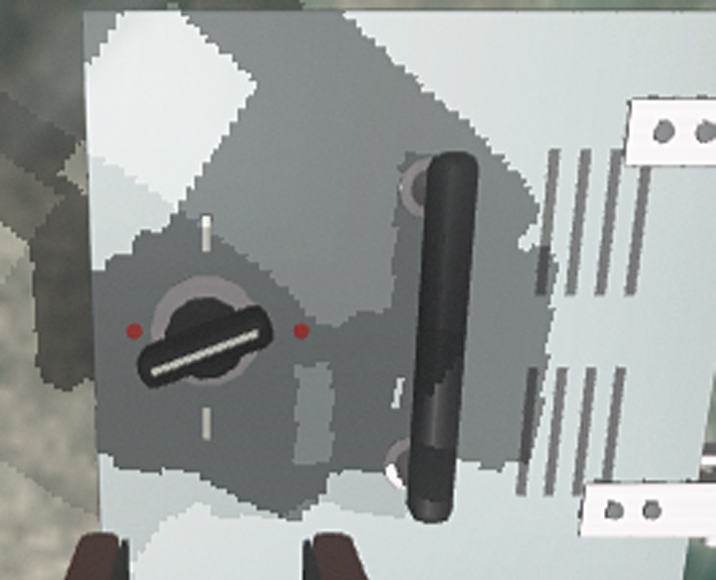

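View pics/jz1.png

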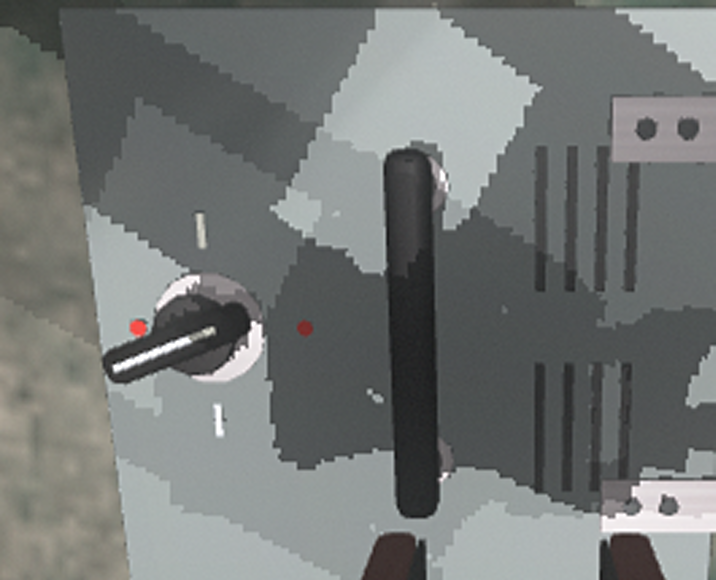

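```bash
python3 - <<'E'
from h import *
f=2.7
K1,T1=campose("wrist",load("pics/j0.png"));K2,T2=campose("wrist",load("pics/j1.png"))
m=lambda a,x0,y0:(x0+(a[0]+.5)/f-.5,y0+(a[1]+.5)/f-.5)
P={}
for n,a,b in [("wF",(152,374),(115,369)),("wB",(257,331),(214,331)),("dF",(134,331),(138,327)),("dB",(301,331),(305,328)),("tL",(206,233),(200,230)),("tR",(206,424),(219,420)),("hT",(453,153),(407,151)),("hB",(431,522),(418,517))]:
    P[n],e=tri([ray(K1,T1,*m(a,200,45)),ray(K2,T2,*m(b,90,45))]);print(n,P[n].round(1),np.round(e,1))
yw=lambda d:np.arctan2(-d[0],d[1])
print("yaw",yw(P["hT"]-P["hB"]),yw(P["tL"]-P["tR"]),np.arctan2(*(P["dB"]-P["dF"])[1::-1]))
d=P["wB"]-P["wF"];print("wing dir",np.arctan2(d[1],d[0]),"mid",(P["wB"]+P["wF"])/2,"ticks mid",(P["tL"]+P["tR"])/2,"handle",(P["hT"]+P["hB"])/2)
E
python3 -c "
import cv2
im=cv2.imread('pics/j1.png');cv2.imwrite('pics/j1k.png',cv2.resize(im[50:270,250:420],None,fx=2.7,fy=2.7,interpolation=cv2.INTER_CUBIC))"
```

```text
wF [ 494.9 -225.7  115.5] [0.2 0.2]
wB [ 521.  -210.9  116.6] [0.5 0.5]
dF [ 486.2 -220.8   78.8] [0.1 0.1]
dB [ 536.8 -214.    78.4] [0. 0.]
tL [ 504.1 -189.    79.7] [0. 0.]
tR [ 512.  -247.    78.1] [0.1 0.1]
hT [ 565.5 -158.9  105.2] [0.2 0.2]
hB [ 579.6 -259.3  108.4] [0.1 0.1]
yaw 0.14007562407193025 0.13532053142150624 0.1337985284130202
wing dir 0.5147839539928784 mid [ 507.93030324 -218.26589269  116.04536838] ticks mid [ 508.02955618 -218.01538555   78.88078933] handle [ 572.53696485 -209.0899134   106.79441807]
```

View pics/j1k.png

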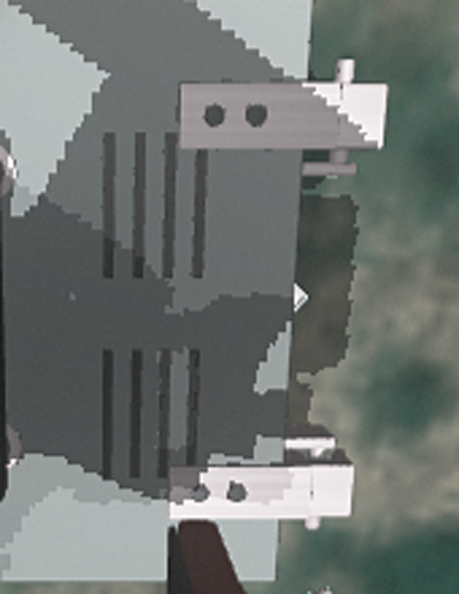

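Both pins show through both knuckles, with the ends protruding evenly, and the plate top is at z ≈ 78.5 at all four marks. The wing is at (507.2, -217.9) with its top at 116, turned about 1.19 rad. Next I'll grip the wing and turn it anticlockwise into line.

Run:
```python
from h import *
def S(l):
    s=env.read_state();print(l,s["tool_pos"].round(1),round(s["width"],2),s["force"].round(1),s["wrist_torque"].round(3),s["qpos"].round(2),round(s["time_s"],2))
W=np.array([507.3,-217.9])
env.reach([*W,205],quat(0.515)); env.hold(.1); S("above")
env.move_l([*W,175],rate=60,f_stop=12); S("down")
set_gripper(0); S("grip")
env.reach([*W,175],quat(1.10)); S("half")
env.reach([*W,175],quat(1.708)); env.hold(.2); S("turned")
shot("wrist","pics/k1.png");shot("scene","pics/k1s.png")
im=cv2.imread("pics/k1s.png");cv2.imwrite("pics/k1sz.png",cv2.resize(im[140:270,250:430],None,fx=4.4,fy=4.4,interpolation=cv2.INTER_CUBIC))
```

```text
above [ 507.9 -218.2  205.5] 33.83 [-0.7 -0.3 -0.6] [-0.01  -0.002 -0.013] [-0.43  0.45  1.86  0.    0.83  0.63] 16.66
down [ 507.3 -217.9  174.7] 34.1 [0.4 0.1 0.5] [-0.056 -0.029  0.025] [-0.43  0.5   1.87 -0.    0.77  0.63] 17.31
grip [ 507.3 -217.9  175.2] 9.99 [-0.3  0.4  1.4] [0.055 0.044 0.021] [-0.43  0.5   1.87  0.    0.77  0.63] 17.81
half [ 507.4 -217.9  175.1] 9.66 [0.4 0.5 0.8] [ 0.042 -0.021  0.029] [-0.43  0.5   1.87  0.    0.77  0.05] 18.43
turned [ 507.3 -217.9  175. ] 9.93 [-0.2  0.8  0.4] [ 0.087 -0.169 -0.033] [-0.43  0.5   1.87  0.    0.77 -0.56] 19.26
```

View pics/k1.png

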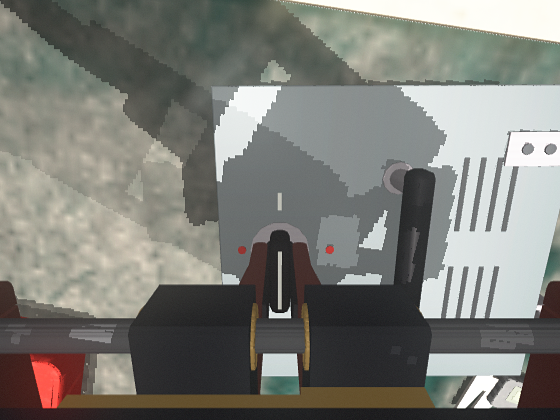

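View pics/k1sz.png

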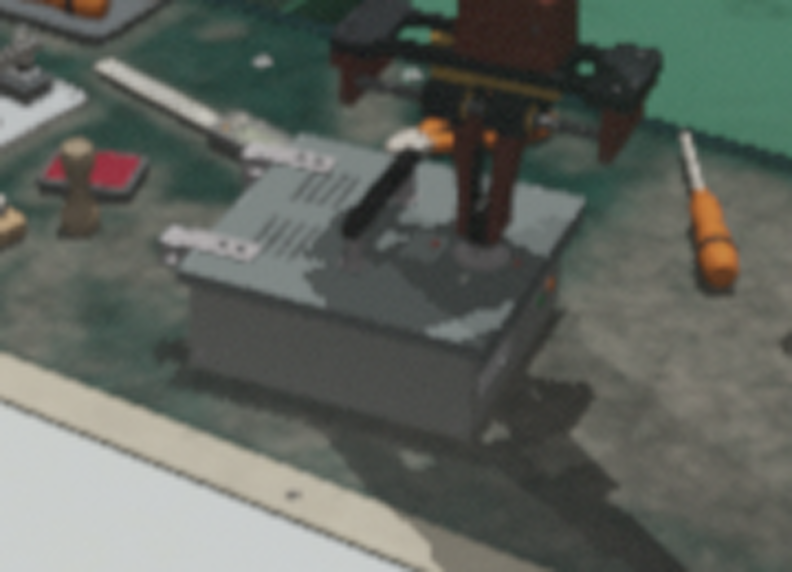

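The white line (column 279) is in line with the tick (279,200). I'll push with a force stop.

Run:
```python
from h import *
def S(l):
    s=env.read_state();print(l,s["tool_pos"].round(1),round(s["width"],2),s["force"].round(1),s["wrist_torque"].round(3),round(s["time_s"],2));return s
W=np.array([507.3,-217.9])
r=env.move_l([*W,163.6],rate=15,f_stop=16); s=S(f"push {r}")
if s["tool_pos"][2]<164.6:
    env.hold(.1)
    for y in (1.2,.65,.12):
        env.reach([*W,163.6],quat(y)); S(y)
```

```text
push False [ 507.4 -217.9  163.7] 9.76 [-1.2  2.3  7.6] [ 0.272  0.102 -0.118] 20.27
1.2 [ 507.4 -217.9  163.8] 9.68 [-1.9  1.3  6.8] [ 0.21   0.101 -0.035] 20.93
0.65 [ 507.4 -217.9  163.7] 9.75 [-1.3  1.7  6.9] [ 0.29   0.157 -0.039] 21.52
0.12 [ 507.3 -217.9  163.7] 10.01 [-1.8  2.2  7. ] [ 0.33   0.226 -0.012] 22.09
```

The stud went in with a 7-8 N spring load and turned freely through a quarter. Now I'll release, back off and inspect.

Run:
```python
from h import *
W=np.array([507.3,-217.9])
env.reach([*W,163.6],quat(0.10)); s=env.read_state();print(s["wrist_torque"].round(3))
set_gripper(34)
env.move_l([*W,230],rate=120)
yaw=1.708;t=np.array([np.cos(yaw),np.sin(yaw)])
for i,dx in enumerate((-50,40)):
    p=np.array([560,-210])-35*t+np.array([dx,dx*.137])
    env.reach([p[0],p[1],270],quat(yaw)); env.hold(.2); shot("wrist",f"pics/l{i}.png")
    x0=[200,90][i]
    cv2.imwrite(f"pics/lz{i}.png",cv2.resize(cv2.imread(f"pics/l{i}.png")[45:260,x0:x0+265],None,fx=2.7,fy=2.7,interpolation=cv2.INTER_CUBIC))
shot("scene","pics/l1s.png");print(env.read_state()["time_s"],env.read_state()["force"])
```

```text
[ 0.313  0.186 -0.06 ]
26.0917 [-0.53576669  0.67539999  0.16634262]
```

View pics/lz0.png

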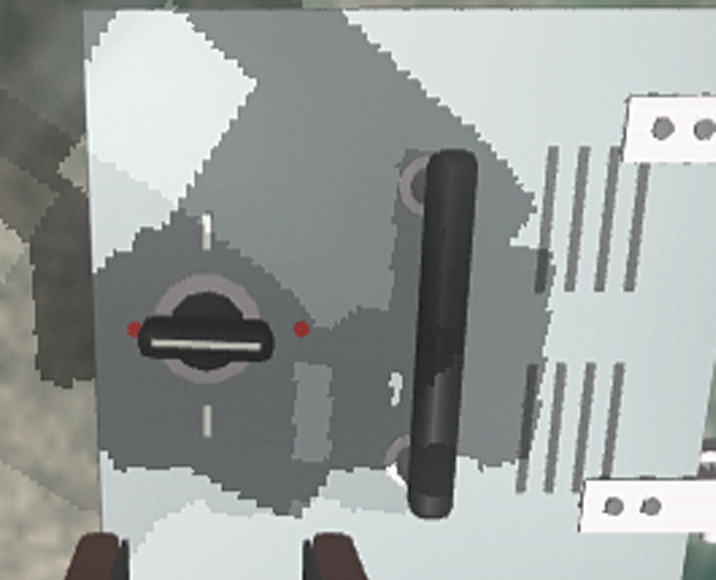

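View pics/lz1.png

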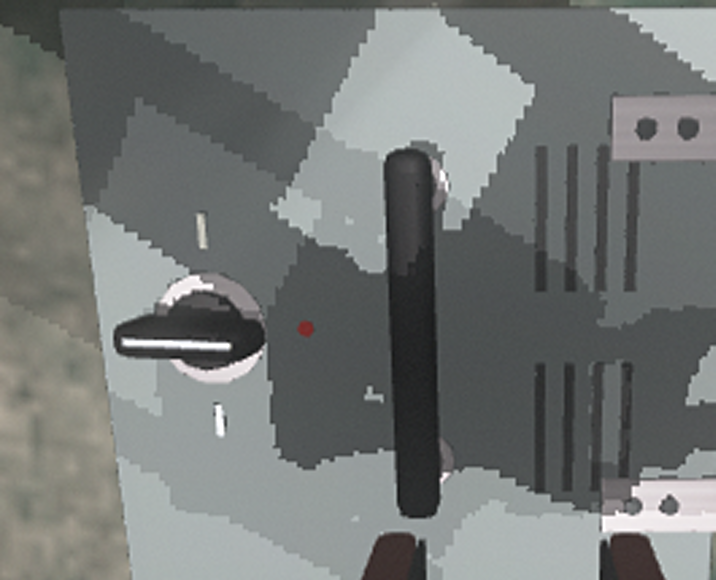

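View pics/l1s.png

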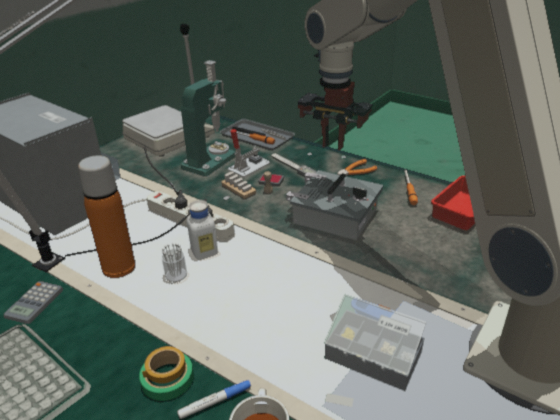

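Run:
```python
from h import *
f=2.7
K1,T1=campose("wrist",load("pics/l0.png"));K2,T2=campose("wrist",load("pics/l1.png"))
m=lambda a,x0,y0:(x0+(a[0]+.5)/f-.5,y0+(a[1]+.5)/f-.5)
P={}
for n,a,b in [("wF",(152,343),(121,343)),("wB",(260,347),(230,347)),("tL",(207,232),(201,230)),("tR",(207,421),(220,420)),("dB",(302,329),(306,328)),("hT",(453,151),(407,150)),("hB",(431,518),(418,517))]:
    P[n],e=tri([ray(K1,T1,*m(a,200,45)),ray(K2,T2,*m(b,90,45))]);print(n,P[n].round(1),np.round(e,1))
d=P["wB"]-P["wF"];print(np.arctan2(d[1],d[0]))
```

```text
wF [ 493.6 -219.7  109.1] [0.1 0.1]
wB [ 523.1 -216.9  108.6] [0.1 0.1]
tL [ 504.4 -189.3   79.9] [0.2 0.2]
tR [ 512.2 -247.2   78.1] [0.1 0.1]
dB [ 537.2 -214.2   78.8] [0.1 0.1]
hT [ 565.5 -159.1  105.9] [0. 0.]
hB [ 579.6 -259.3  108.9] [0. 0.]
0.09715740892602526
```

By hand-picked pixels the wing's top is 7 mm lower than before, where 9 is expected, at about 1.61 rad turn. I'll check the height more sharply from two closer views, using a mask of the white line.

Run:
```python
from h import *
yaw=1.708;t=np.array([np.cos(yaw),np.sin(yaw)])
R_=[];D=[]
for i,dx in enumerate((-55,45)):
    p=np.array([507,-218])-35*t+np.array([dx,dx*.137])
    env.reach([p[0],p[1],215],quat(yaw)); env.hold(.25); st,im=shot("wrist",f"pics/m{i}.png")
    K,T=campose("wrist",st)
    u,v=proj(K,T,[508,-218.3,107]);u0,v0=int(u),int(v)
    c=im[v0-25:v0+25,u0-40:u0+40]; g=c.min(2)
    # bright pixels having dark wing surroundings
    dark=cv2.dilate((c.max(2)<70).astype(np.uint8),np.ones((3,3)),iterations=2)
    mk=((g>100)&(dark>0)).astype(np.uint8)
    n,lab,stt,cen=cv2.connectedComponentsWithStats(mk)
    best=[k for k in range(1,n) if stt[k][4]>15]; print([ (stt[k].tolist(),cen[k].round(1).tolist()) for k in best])
    k=max(best,key=lambda k:stt[k][2]/stt[k][3]); uv=cen[k]+[u0-40,v0-25]; print(uv)
    R_.append(ray(K,T,*uv))
    cv2.imwrite(f"pics/mz{i}.png",cv2.resize(np.hstack([c,cv2.cvtColor(mk*255,cv2.COLOR_GRAY2BGR)]),None,fx=4.5,fy=4.5))
x,e=tri(R_);print(x,e,env.read_state()["time_s"])
```

```text
[([2, 0, 72, 39, 261], [30.1, 25.4]), ([34, 0, 36, 19, 82], [51.4, 8.4]), ([16, 23, 51, 6, 176], [41.4, 25.6])]
[372.41477273 185.64772727]
[([8, 0, 71, 38, 343], [43.9, 20.9]), ([15, 23, 51, 5, 171], [39.0, 25.2])]
[203.02339181 186.21052632]
[ 507.79786956 -218.00850737  109.06949949] [np.float64(0.03189262928263185), np.float64(0.031892629282678)] 27.8583
```

```bash
python3 -c "
import cv2,numpy as np
a=cv2.imread('pics/mz0.png');b=cv2.imread('pics/mz1.png');cv2.imwrite('pics/mz.png',np.vstack([a,b]))"
```

```text
(no output)
```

View pics/mz.png

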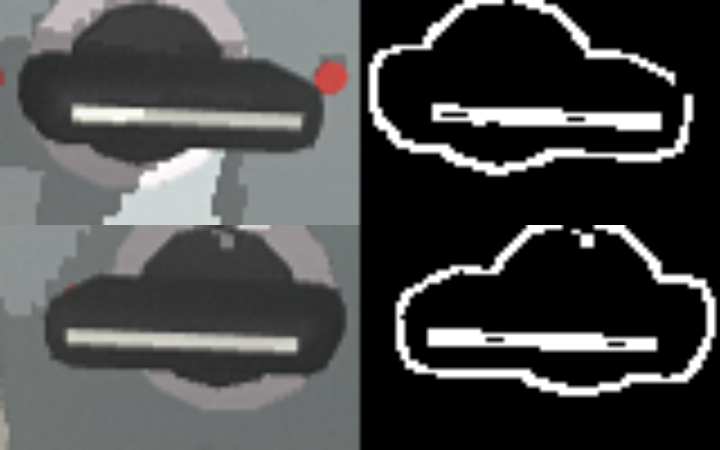

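View pics/m1.png

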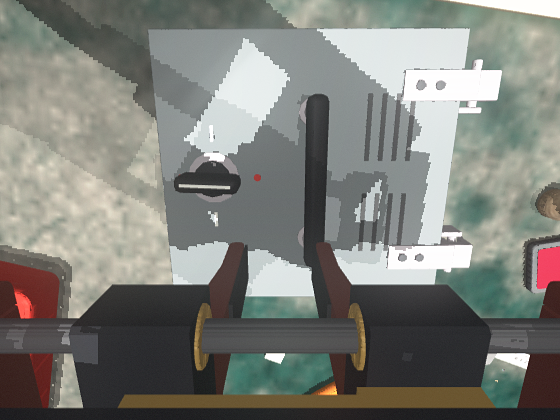

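The mask gives 109.1. I'll check the bias with the red dot in the same pictures, and run the same mask on the before and after pair (j and l).

Run:
```python
from h import *
def line(fn,guess):
    K,T=campose("wrist",load(fn));im=cv2.imread(fn);u,v=proj(K,T,guess);u0,v0=int(u),int(v)
    c=im[v0-25:v0+25,u0-40:u0+40]
    dark=cv2.dilate((c.max(2)<75).astype(np.uint8),np.ones((3,3)),iterations=2)
    mk=((c.min(2)>95)&(dark>0)).astype(np.uint8)
    n,lab,s,cen=cv2.connectedComponentsWithStats(mk)
    out=[]
    for k in range(1,n):
        if s[k][4]<15: continue
        pts=np.argwhere(lab==k)[:,::-1].astype(np.float32); (cx,cy),(w,h),a=cv2.minAreaRect(pts)
        out.append((s[k][4],max(w,h),min(w,h),cx+u0-40,cy+v0-25))
    b=[o for o in out if o[2]<7 and o[1]>20]; print(fn,[np.round(o,1).tolist() for o in b]); return K,T,b
def red(fn,guess):
    K,T=campose("wrist",load(fn));im=cv2.imread(fn).astype(int);u,v=proj(K,T,guess);u0,v0=int(u),int(v)
    c=im[v0-12:v0+12,u0-12:u0+12];w=np.clip(c[...,2]-np.maximum(c[...,0],c[...,1])-25,0,None)
    yy,xx=np.mgrid[:24,:24];return ray(K,T,(w*xx).sum()/w.sum()+u0-12,(w*yy).sum()/w.sum()+v0-12)
for a,b,z in (("j0","j1",115),("l0","l1",108),("m0","m1",108)):
    A=line(f"pics/{a}.png",[508,-218,z]);B=line(f"pics/{b}.png",[508,-218,z])
    if A[2] and B[2]: print(a,tri([ray(A[0],A[1],*A[2][0][3:]),ray(B[0],B[1],*B[2][0][3:])]))
    print(" red dot",tri([red(f"pics/{k}.png",[537.2,-214.2,78.5]) for k in (a,b)]))
```

```text
pics/j0.png [[129.0, 42.1, 3.0, 275.5, 175.1]]
pics/j1.png [[137.0, 40.5, 3.5, 150.4, 173.9]]
j0 (array([ 508.08862618, -217.88761036,  116.67803748]), [np.float64(0.04438837909946957), np.float64(0.04438837909950361)])
 red dot (array([ 536.69791352, -213.96742936,   78.77243413]), [np.float64(0.02500376066479696), np.float64(0.0250037606648156)])
pics/l0.png [[113.0, 40.0, 2.8, 276.0, 172.2]]
pics/l1.png [[81.0, 31.2, 6.8, 173.7, 156.1], [140.0, 40.1, 3.4, 155.0, 172.2]]
l0 (array([ 508.93809801, -217.93070654,   67.64248808]), [np.float64(6.852040309721149), np.float64(6.852040309721174)])
 red dot (array([ 536.91924269, -214.28171273,   78.67056268]), [np.float64(0.03974397001932063), np.float64(0.03974397001934178)])
pics/m0.png [[90.0, 39.3, 6.2, 382.4, 169.2], [185.0, 51.0, 4.1, 372.5, 185.6]]
pics/m1.png [[180.0, 50.2, 3.8, 204.0, 186.3]]
m0 (array([ 509.4614093 , -211.13242937,  118.77073576]), [np.float64(4.495217020587962), np.float64(4.495217020587931)])
 red dot (array([ 536.84387242, -214.19203034,   79.21477369]), [np.float64(0.043178633493470404), np.float64(0.04317863349342413)])
```

Corrected for the red dot bias (reads 0.8 to 1.2 mm high), the wing is held about 7-9 mm down, roughly the expected 9, and lies along the red dots. A turned bar cannot sit that low unless it is under the slot plate. The l1s scene view shows the bottle (203,230), jar (174,262), cutters (355,168) and screwdriver (410,190) where they were. The robot is clear, so I'm signing off.

Run:
```python
from h import *
s=env.read_state();print(s["time_s"],s["tool_pos"],s["force"].round(1))
print(workorder.sign_off())
```

```text
27.8583 [ 556.00756167 -246.78058094  215.10100864] [-0.2 -0.3  0.4]
the job is handed in; nothing more can be done
None
```

The cover is back on the box and the fastener is locked; I handed the job in at 27.9 s of the 62 s allowed.

- **Cover:** I set it down by its handle with a force stop. Contact came at tool height 166.1 mm, against 166 mm expected for seated. Wrist views showed both pins through both knuckles and the plate lying level on the rim.
- **Fastener:** I turned the wing anticlockwise by about 1.19 rad into line with the ticks. I then pushed it about 11.4 mm against 7–8 N and turned it a quarter turn clockwise.
- **After letting go:** The wing stayed down along the red dots, turned about 1.6 rad.
- **Bystanders:** The scene camera showed the screwdriver, side cutters, bottle and swab jar where they started, judged by eye. The gripper was clear of everything at hand-in.

**Readings that disagreed:**
- **Wing depth:** It read about 7 mm below the up position uncorrected, and about 8 mm after allowing for a camera height bias of about 1 mm. The task text says about 9 mm. One mask re-run also picked the wrong line and was discarded. I took the stud as locked because the bar can't sit that low while turned unless it is under the slot plate.
- **Camera bias:** The wrist camera also showed roughly a 1 mm sideways bias, which I allowed for in the placement.

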